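# Lift the coated plate into the curing tray and shut the tray

## Robot

A 7-joint arm with a two-finger parallel gripper is mounted at the origin on the work surface. World frame = base frame: x ahead of the robot, y to its left, z up, the work surface at z = 0. Lengths are in m, angles in rad, forces in N, time in s.
With the tool pointing down it reaches from about 0.4 to 0.85 m from the base axis. Payload 4.5 kg.
Tool frame: the origin (TCP) lies at the very end of the fingers, on their centre line; the grasp point (between the pads) lies 19 mm behind it; z points along the fingers, y is the line along which they close (so a half turn about z gives the same grasp; the last joint's range is limited). The gripper opens to 88 mm and grips with 3 to 60 N. Pads are 18 mm wide; open, the fingers measure 123 mm over their backs; the gripper's body (75 mm by 187 mm) begins 45 mm behind the grasp point.
Start: joints at [1.374, 0.689, -0.195, 1.565, 0.157, 0.902, -0.215], TCP at [0.143, -0.608, 0.239] pointing down, gripper open.
Joint ranges: [-3.01, 3.01], [-0.46, 2.08], [-1.47, 1.51], [0.13, 2.56], [-1, 4.14], [0.04, 2.09], [-2.66, 2.66]. Speed limits (rad/s): [2.57, 2.57, 3.14, 3.14, 3.14, 3.14, 3.14].

## Interface

Orientations are given as a unit quaternion [x, y, z, w].
In Python, from plant import r gives the robot as it stands. The module is installed in compiled form; this text tells all that it offers.
- The arm moves only by the shell command python3 -m pendant 'ROWS' [FORCE]. ROWS is JSON, one flat list of numbers, 7 for each row, row after row: the opening, from 0 (shut) to 1 (fully open), then the shift along the tool's x, y, z scaled (see below), then the turn, a rotation vector about the tool's x, y, z scaled (see below). A call has 1 to 12 rows; each row is the pose to reach, as a shift and turn from the pose commanded when the call began, along the tool's axes at that moment; what a row does not reach only later rows make up. The controller multiplies each number of a shift by 0.15 m and each number of a turn by pi/2 rad. A row lasts 1/10 s, in which the tool goes at most 50 mm and 8.59 degrees, less where a joint would pass 70% of its speed; a pose out of reach is approached as far as the arm can. A call with a number of a shift or a turn outside -1 to 1 is refused whole. A call with a gripper value outside its range is refused whole. The fingers move at their own pace and stop on an object; FORCE is the grip in N (left out, the last holds). Time passes only in rows, so rows that repeat a pose let the fingers close. It gives the time, the measured TCP pose, the force, the opening and the grip force at its end, in the units of the state.
- r.get_state(): the state, without advancing time (a new reading comes with each control period).
- r.snapshot(name): name is "scene" or "side" or "wrist"; returns a dict with "img" (400x640x3 uint8, red, green, blue), "mtx" (3x3 intrinsics, pixels), "k1" (the pictures are not rectified: a ray, as slopes to the right and down, at radius r is drawn at 1 + k1 r^2 times it, then the intrinsics apply), "cam_to_world" (4x4, takes a point from camera to world coordinates). Camera axes: x right, y up, looking along -z (the intrinsics and any distortion apply to the point x, -y, -z); pixel columns grow to the right and rows downward; lengths in m; the calibration is good to about 2 mm. A picture is of the moment at which its call begins. There is no depth.
- r.finish_job(): hands the job in; it is judged then, once.
The state is a dict: "clock": time; "q": joint angles; "qd": joint speeds; "joint_torque": joint torques, N m; "tool_pos": TCP position; "eef_rot": TCP orientation; "contact_force": force on the tool from outside, world axes, zero at the start; "moment": the same for the moment, N m; "opening": opening from 0.0 (shut) to 1.0 (fully open); "finger_force": force on a finger pad.
Only numpy, scipy, OpenCV 4.12 (cv2) and the standard library are available. Lean on these libraries where they do the work, as an engineer would, in place of code of your own. Each camera call takes 0.05 s, during which the arm holds its last target. There are 200 camera calls.

## Task

Slide the orange-handled lifter under the freshly coated blue cover plate, carry it level to the open tray of the blue cabinet and leave it lying flat on the tray's two white rails. Its coating is still wet: never touch it with the fingers and never tip it. Then lay the lifter flat on the bench and push the tray fully home until its catch seats; leave the grey plate, the spray can, the sander and the disc box where they are.

Things in the scene. Friction and masses are not known exactly. Their poses are not given: they have to be found in the camera images.
- blue_plate: Blue coated flat rectangular cover plate, 130 (own x) x 120 (own y) x 4 mm thick, about 0.16 kg, lying loose on the rails of rack_a. Origin: centre of its underside; z up.
- rack_a: Fixed drying rack under the blue plate: base 130 x 110 x 4 mm with two black rails along own x, 8 mm wide, inner faces at y = +-42 mm, tops 22 mm above the bench. Both x ends are open (-x faces the robot): a blade can pass between the rails in the 18 mm high gap between base and plate. Origin: centre of its underside, on the bench.
- grey_plate: Grey plate, same size as the blue one, loose on an equal rack (rack_b). Not to be moved. The two racks may have changed places. Origin: centre of its underside.
- rack_b: Fixed drying rack under the grey plate, same shape as rack_a.
- lifter: Cranked lifter (spatula), 0.16 kg, loose, blade flat on the bench; it balances by itself. Origin: centre of the blade's underside; own +x to the blade's tip, z up. Brass blade 110 (x) x 60 (y) x 2.5 mm; behind it a 20 mm wide strap, then a 20 mm wide upright at x = -78 to -82 mm that carries the handle.
- lifter_grip (a point): Grip point on the centre line of the lifter's orange handle, 110 mm behind and 62 mm above the centre of the blade's underside; pinch the 22 mm width (along the lifter's y) from above. The handle runs level from x = -78 to -172 mm of the lifter, 26 mm tall (49 to 75 mm above the blade's underside).
- cabinet_front (a point): Middle of the lower edge of the front of the fixed blue bench cabinet (200 wide x 200 deep x 95 mm tall, standing near the left), on the bench. Axes: +x goes back into the cabinet (the way the tray is pushed home), -x is the way the tray comes out, z up.
- tray (a joint): How far the yellow-fronted tray is out, m: 0 = fully home, 0.175 = full travel. Pushing along the cabinet's +x closes it; friction about 1 N; between 14 and 6 mm a sprung ball catch resists with up to roughly 5 N, then pulls the tray in and holds it at 0. Out by 0.16 or more, its whole inside is clear of the cabinet.
- tray_nest (a point): Where the plate's underside centre belongs: middle of the tray, level with the tops of its two white rails; moves with the tray, axes as the cabinet's. Rails along x, 8 mm wide, inner faces at y = +-42 mm, tops 18 mm above the tray floor. Inside 154 (x) x 144 (y) mm; side and rear walls end 8 mm above the rail tops.
- tray_notch (a point): Middle of the notch in the tray's yellow front, at tray floor height. The front, 12 mm thick, begins 77 mm before tray_nest (towards the cabinet's -x): two cheeks, tops 24 mm above the rail tops, with an 84 mm wide notch between them, open down to the tray floor, through which a blade lowered under the plate can be drawn straight out.
- tray_cheek_left (a point): Centre, across, of the outer face of the tray front's left (+y of the cabinet) yellow cheek, 55 mm wide; the cheek reaches from 38 mm below to 20 mm above this point. Push here along the cabinet's +x.
- tray_cheek_right (a point): The same on the right (-y) cheek.
- primer_can: Upright spray can with green label, 66 mm diameter, 150 mm tall, loose bystander. Origin: centre of its underside.
- sander: Grey round palm sander standing on its yellow pad, 120 mm diameter, 115 mm tall, loose bystander. Origin: centre of its underside.
- disc_box: Open cardboard box of purple discs, 130 x 130 x 55 mm, loose bystander. Origin: centre of its underside.
There are look-alikes about, which are no part of the job. Of the things like the lifter, leave any that is black, purple or red; of the rest the larger one is meant.

How it is judged:
On the way, in this order (a step that is already met when the one before it is completed fails the run):
1. the blue plate is lifted at least 25 mm off its rack on the lifter (z of blue_plate in the frame of rack_a above 0.047 m and contact force between lifter and blue_plate above 0.3 N and contact force between blue_plate and rack_a below 0.1 N), for 0.2 s.
2. the blue plate lies flat on both rails of the still open tray, the lifter no longer touching it (x of blue_plate in the frame of tray_nest between -0.014 and 0.014 m and y of blue_plate in the frame of tray_nest between -0.014 and 0.014 m and z of blue_plate in the frame of tray_nest between -0.004 and 0.004 m and angle between blue_plate's own z axis and vertical below 0.05 rad and contact force between lifter and blue_plate below 0.05 N and value of joint tray above 0.03 m), for 0.2 s.
3. the tray is pushed home into its catch with the plate on its rails (value of joint tray below 0.003 m and x of blue_plate in the frame of tray_nest between -0.014 and 0.014 m and y of blue_plate in the frame of tray_nest between -0.014 and 0.014 m and z of blue_plate in the frame of tray_nest between -0.004 and 0.004 m and angle between blue_plate's own z axis and vertical below 0.05 rad), for 0.2 s.
At the end, for the whole second after the job is handed in: The tray is home in its catch (within 3 mm), the blue plate lies still and flat (under 0.05 rad) on its two rails, within 14 mm of the middle each way (what the tray walls allow) and 4 mm in height; the lifter lies flat and still on the bench (blade under 5 mm up, under 0.06 rad) (all of step 3 and value of joint tray above -0.003 m and linear speed of each of blue_plate, lifter below 0.02 m/s and height (world z) of lifter below 0.005 m and angle between lifter's own z axis and vertical below 0.06 rad); the robot touches nothing.
It fails at once if the fingers touch the wet blue plate (contact force between the fingers and blue_plate above 0.3 N).
It fails at once if the blue plate is tipped by more than 0.35 rad (angle between blue_plate's own z axis and vertical above 0.35 rad).
It fails at once if the grey plate is shifted by more than 10 mm (distance of grey_plate from where it was at the start of the episode above 0.01 m).
It fails at once if the spray can, sander or disc box is shifted by more than 15 mm (distance of any of primer_can, sander, disc_box from where it was at the start of the episode above 0.015 m).
It also fails if it takes over 72 s, if anything falls off the work surface, if the arm or the gripper's body presses on something with over 40 N, if the wrist force passes 120 N, or if a joint passes its speed limit or range.

## Working session

There is one attempt and no reset: what is moved stays moved. The work goes in short steps, Python scripts to look and compute and a shell command to move; the robot and the scene stay as the last step left them, time stands still between calls to the robot, and variables do not carry over. Pictures are saved under pics/ and viewed, at most 10 in all, crops included, and the job is handed in when it is done.

```bash
mkdir -p pics; ls
python3 - <<'E'
from plant import r
import cv2,pickle,numpy as np
d={}
for n in ["scene","side","wrist"]:
    s=r.snapshot(n); d[n]=s; cv2.imwrite(f"pics/{n}0.png",s["img"][:,:,::-1])
    print(n,s["mtx"].round(1).tolist(),s["k1"],s["cam_to_world"].round(3).tolist())
pickle.dump(d,open("s0.pkl","wb"))
st=r.get_state(); print(st)
E
```

```text
pics
scene [[394.4, 0.0, 320.3], [0.0, 394.4, 197.8], [0.0, 0.0, 1.0]] -0.09002534566227316 [[-0.838, -0.396, 0.375, 0.954], [0.545, -0.619, 0.565, 0.654], [0.008, 0.678, 0.735, 0.955], [0.0, 0.0, 0.0, 1.0]]
side [[460.4, 0.0, 316.6], [0.0, 460.4, 204.1], [0.0, 0.0, 1.0]] -0.05246154250843758 [[-0.952, 0.142, -0.273, 0.122], [-0.306, -0.506, 0.806, 1.092], [-0.024, 0.851, 0.525, 0.801], [0.0, 0.0, 0.0, 1.0]]
wrist [[356.5, 0.0, 315.5], [0.0, 356.5, 196.7], [0.0, 0.0, 1.0]] -0.050890795682880755 [[0.229, 0.926, 0.3, 0.22], [-0.973, 0.218, 0.069, -0.591], [-0.002, -0.308, 0.951, 0.383], [0.0, 0.0, 0.0, 1.0]]
{'clock': 0.15, 'q': array([ 1.37377081,  0.68978917, -0.19456654,  1.56608693,  0.15731005,
        0.90247336, -0.21510834]), 'qd': array([-0.00108635, -0.00254448, -0.0009522 , -0.00284474,  0.00060078,
       -0.00210532, -0.00082957]), 'joint_torque': array([-1.51131280e-03, -5.27859879e+01, -1.26837384e+00, -1.53585792e+01,
       -5.24682621e-02,  3.95012466e-03,  1.04481801e-04]), 'tool_pos': array([ 0.14286712, -0.60797263,  0.23810144]), 'eef_rot': array([ 9.93341853e-01,  1.15201991e-01, -1.17959406e-04, -6.71761630e-04]), 'contact_force': array([ 0.9566953, -0.5589581, -0.5284337]), 'moment': array([ 0.02827901,  0.01279772, -0.03407643]), 'finger_force': 0.0, 'opening': 1.0028066666759348}
```

View pics/scene0.png

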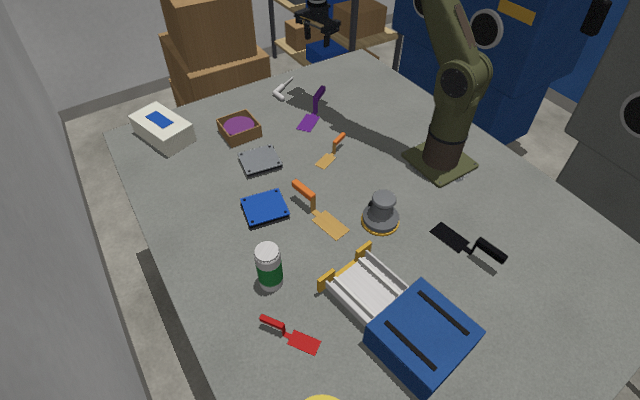

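View pics/side0.png

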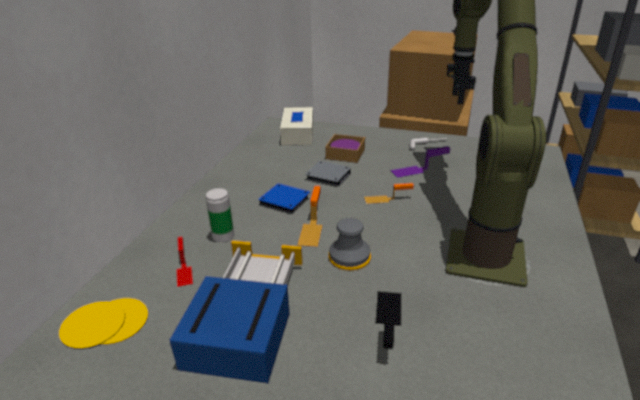

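The scene view shows the blue plate at (265,208), the larger orange lifter with its blade at (330,225) and handle at (304,194), and the small decoy at (330,155). The cabinet is at (425,335), with its yellow cheeks at (327,280) and (364,248). The side view shows the same objects.

```bash
cat > h.py <<'E'
import numpy as np,cv2,pickle
def ray(s,uv):
    K=s["mtx"];k=s["k1"];m=np.atleast_2d(uv).astype(float)
    p=cv2.undistortPoints(m[:,None],K,np.array([k,0,0,0,0.]))[:,0]
    d=np.c_[p[:,0],-p[:,1],-np.ones(len(p))]@s["cam_to_world"][:3,:3].T
    return s["cam_to_world"][:3,3],d
def plane(s,uv,z):
    o,d=ray(s,uv); return (o+d*((z-o[2])/d[:,2])[:,None])
def proj(s,P):
    T=np.linalg.inv(s["cam_to_world"]);q=np.atleast_2d(P)@T[:3,:3].T+T[:3,3]
    x=q[:,0]/-q[:,2];y=-q[:,1]/-q[:,2];f=1+s["k1"]*(x*x+y*y)
    return np.c_[x*f*s["mtx"][0,0]+s["mtx"][0,2],y*f*s["mtx"][1,1]+s["mtx"][1,2]]
def tri(s1,u1,s2,u2):
    A=[];b=[]
    for s,u in((s1,u1),(s2,u2)):
        o,d=ray(s,u);d=d[0]/np.linalg.norm(d[0]);M=np.eye(3)-np.outer(d,d);A.append(M);b.append(M@o)
    return np.linalg.lstsq(np.vstack(A),np.hstack(b),rcond=None)[0]
def mask(s,h0,h1,smin=100,vmin=40,box=None):
    hsv=cv2.cvtColor(s["img"],cv2.COLOR_RGB2HSV)
    m=cv2.inRange(hsv,(h0,smin,vmin),(h1,255,255))
    if box:
        z=np.zeros_like(m);a,b,c,d=box;z[b:d,a:c]=m[b:d,a:c];m=z
    return m
def big(m):
    c=cv2.findContours(m,0,cv2.CHAIN_APPROX_NONE)[0];return max(c,key=cv2.contourArea)
def rect(s,m,z):
    P=plane(s,big(m)[:,0,:],z)[:,:2]
    (c,wh,a)=cv2.minAreaRect((P*1000).astype(np.float32));return np.round(c,1),np.round(wh,1),round(a,1)
E
python3 - <<'E'
from h import *
d=pickle.load(open("s0.pkl","rb"))
s=d["scene"];t=d["side"]
for n,q,bx,bx2 in [("blue",(105,125),(230,170,295,235),(250,175,315,220))]:
    print("plate",rect(s,mask(s,*q,120,box=bx),.026),rect(t,mask(t,*q,120,box=bx2),.026))
print("cab",rect(s,mask(s,105,125,120,box=(355,270,500,400)),.095),rect(t,mask(t,105,125,120,box=(165,270,300,380)),.095))
for p in [(312,218),(309,233)]: print(s["img"][p[1]-30 if 0 else p[1],p[0]])
for (u,v) in [(330,225),(300,190),(312,205),(327,280),(364,248)]: print((u,v),cv2.cvtColor(s["img"][v:v+1,u:u+1],cv2.COLOR_RGB2HSV)[0,0])
a=s["img"][170:400,235:495];b=t["img"][175:380,165:400]
A=cv2.resize(a,None,fx=2.6,fy=2.6,interpolation=2)
cv2.imwrite("pics/c1.png",A[:,:,::-1])
B=cv2.resize(b,None,fx=2.9,fy=2.9,interpolation=2);cv2.imwrite("pics/c2.png",B[:,:,::-1])
E
```

```text
plate (array([ 648. , -125.2]), array([123.4, 130.3]), 79.0) (array([ 645.1, -119. ]), array([128.6, 135.5]), 79.6)
cab (array([549.8, 472.3]), array([232. , 200.3]), 8.1) (array([514.9, 501.6]), array([221.4, 262. ]), 7.8)
[142 142 137]
[139 142 135]
(330, 225) [ 20 125 188]
(300, 190) [ 11 188 110]
(312, 205) [ 18 140 102]
(327, 280) [ 20  45 157]
(364, 248) [ 21 162 157]
```

View pics/c1.png

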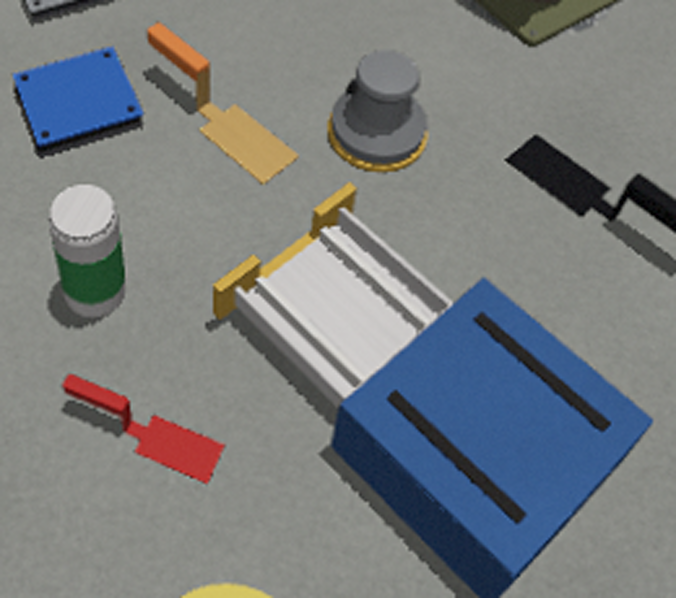

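View pics/c2.png

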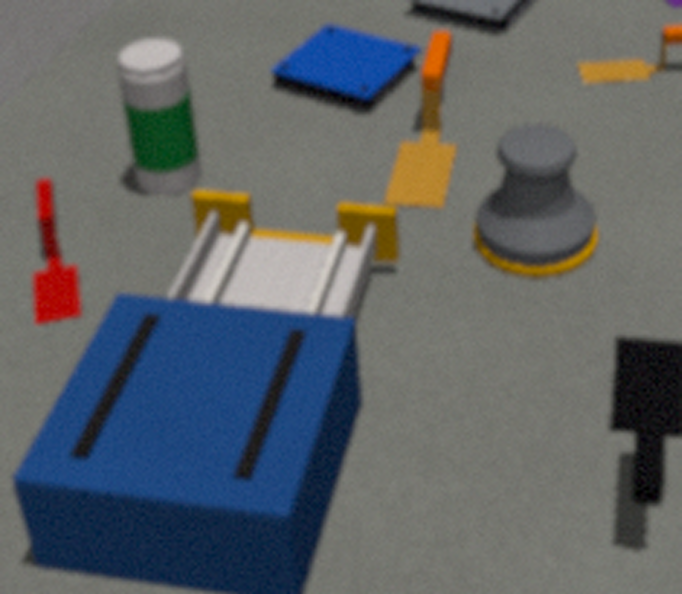

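The crops give clean corners. In c1 the blade corners are (200,128), (233,106), (297,157) and (264,182). The cabinet top corners and cheek tops are visible in both crops, so I'll triangulate them.

Run:
```python
from h import *
d=pickle.load(open("s0.pkl","rb"))
s=d["scene"];t=d["side"]
np.set_printoptions(precision=4,suppress=True)
c1=lambda p:np.array(p)/2.6+[235,170]-.3
c2=lambda p:np.array(p)/2.9+[165,175]-.3
print("cab top z.095\n",plane(s,c1([(340,408),(486,279),(651,420)]),.095),"\n",plane(t,c2([(120,296),(355,320),(290,512),(17,478)]),.095))
print("blade\n",plane(s,c1([(200,128),(233,106),(297,157),(264,182)]),.0025),"\n",plane(t,c2([(400,142),(456,147),(444,206),(387,200)]),.0025))
b=lambda a,c:tri(s,c1(a),t,c2(c))
print("handle far end top L/R",b((148,38),(432,32)),b((158,24),(452,32)))
print("cheek tops: big-x cheek outer,inner; small-x",b((215,289),(194,190)),b((259,259),(251,196)),b((314,206),(338,203)),b((355,186),(396,207)))
print("rail tops at front: ",b((262,282),(244,222)),b((323,230),(341,236)))
print("can top",plane(s,c1((83,212)),.15),plane(t,c2((151,54)),.15),"sander pad/ top",plane(s,c1((387,74)),.115),plane(t,c2((537,145)),.115))
m=mask(s,0,25,140,60,box=(285,170,352,245));print("lifter mask",rect(s,mask(s,15,25,90,120,box=(300,200,352,242)),.0025))
# small lifter, grey plate, box
print("small",plane(s,[(327,158),(340,135)],.02),"grey",plane(s,(260,160),.026),"box",plane(s,(239,127),.05))
# plate holes/edges in both
for nm,S,bx in(("s",s,(230,170,295,235)),("t",t,(250,175,315,220))):
    c=big(mask(S,105,125,150,100,box=bx));q=cv2.boxPoints(cv2.minAreaRect((plane(S,c[:,0],.026)[:,:2]*1000).astype(np.float32)));print(q,rect(S,mask(S,105,125,150,100,box=bx),.026))
```

```text
cab top z.095
 [[0.6477 0.3874 0.095 ]
 [0.448  0.36   0.095 ]
 [0.4229 0.5519 0.095 ]] 
 [[0.64   0.3879 0.095 ]
 [0.446  0.3604 0.095 ]
 [0.4195 0.5517 0.095 ]
 [0.6132 0.5806 0.095 ]]
blade
 [[ 0.5402 -0.0169  0.0025]
 [ 0.4874 -0.0247  0.0025]
 [ 0.4677  0.0822  0.0025]
 [ 0.5211  0.0912  0.0025]] 
 [[ 0.5433 -0.0132  0.0025]
 [ 0.483  -0.0205  0.0025]
 [ 0.4636  0.0819  0.0025]
 [ 0.5216  0.0883  0.0025]]
handle far end top L/R [ 0.545  -0.1263  0.0717] [ 0.5239 -0.1384  0.0707]
cheek tops: big-x cheek outer,inner; small-x [0.6662 0.212  0.071 ] [0.6102 0.207  0.0718] [0.5281 0.1889 0.072 ] [0.4742 0.1893 0.0749]
rail tops at front:  [0.6143 0.2197 0.0498] [0.5232 0.2021 0.043 ]
can top [[0.7532 0.1147 0.15  ]] [[0.7512 0.1129 0.15  ]] sander pad/ top [[0.3714 0.109  0.115 ]] [[0.3622 0.1129 0.115 ]]
lifter mask (array([506.4,  20.8]), array([ 60.3, 134.7]), 9.8)
small [[ 0.352  -0.2129  0.02  ]
 [ 0.2375 -0.2955  0.02  ]] grey [[ 0.5604 -0.3257  0.026 ]] box [[ 0.5526 -0.5095  0.05  ]]
[[ 574.0753 -171.9918]
 [ 700.5247 -196.0332]
 [ 722.8365  -78.6804]
 [ 596.387   -54.6391]] (array([ 648.5, -125.3]), array([119.5, 128.7]), 79.2)
[[ 570.3345 -168.6805]
 [ 697.8126 -192.7565]
 [ 719.9374  -75.6094]
 [ 592.4594  -51.5334]] (array([ 645.1, -122.1]), array([119.2, 129.7]), 79.3)
```

```bash
cat > go.py <<'E'
# python3 go.py x y z yaw_deg : shift/turn (scaled) from the measured pose to a tool-down pose
import sys,numpy as np
from plant import r
from scipy.spatial.transform import Rotation as R
def info():
    s=r.get_state();Rm=R.from_quat(s["eef_rot"]);M=Rm.as_matrix()
    print("t%.1f"%s["clock"],"tcp",s["tool_pos"].round(4),"yaw %.2f"%np.degrees(np.arctan2(M[1,0],M[0,0])),"z",M[:,2].round(3),"F",s["contact_force"].round(1),"M",s["moment"].round(2),"open %.3f ff %.1f"%(s["opening"],s["finger_force"]),"q",s["q"].round(2))
    return s["tool_pos"],Rm
if __name__=="__main__":
    p,Rm=info()
    if len(sys.argv)>4:
        x,y,z,w=map(float,sys.argv[1:5]);T=R.from_euler("z",w,degrees=True)*R.from_euler("x",180,degrees=True)
        print("shift",(Rm.inv().apply(np.array([x,y,z])-p)/.15).round(3),"turn",((Rm.inv()*T).as_rotvec()/(np.pi/2)).round(3))
E
A='0.82,-0.725,0,0,0,0'
for i in 1 2 3; do python3 -m pendant "[1,0.41,-0.36,0,0,0,0, 1,0.82,-0.725,0,0,0,0, 1,0.82,-0.725,0,0,0,0, 1,0.82,-0.725,0,0,0,0, 1,0.82,-0.725,0,0,0,0]"; done; python3 go.py .5227 -.072 .25 100.5
```

```text
clock: 0.65
tool_pos: [0.2397, -0.4724, 0.2388]
eef_rot: [0.993, 0.118, 0.0, -0.001]
contact_force: [-0.1, 0.9, 0.1]
opening: 1.004
finger_force: 0.0
clock: 1.15
tool_pos: [0.3339, -0.3404, 0.2388]
eef_rot: [0.993, 0.116, 0.0, 0.0]
contact_force: [0.1, -0.1, 0.4]
opening: 0.999
finger_force: 0.0
clock: 1.65
tool_pos: [0.4288, -0.2073, 0.2386]
eef_rot: [0.993, 0.116, 0.0, 0.0]
contact_force: [0.6, 0.3, 0.7]
opening: 1.003
finger_force: 0.0
t1.6 tcp [ 0.4288 -0.2073  0.2386] yaw 13.28 z [ 0.001 -0.001 -1.   ] F [0.6 0.3 0.7] M [-0.   -0.03  0.04] open 1.003 ff 0.0 q [ 0.45  0.5  -0.15  2.    0.12  0.65 -1.11]
shift [ 0.816 -0.734 -0.076] turn [ 0.001  0.    -0.969]
```

```bash
python3 -m pendant "[1,0.4,-0.37,-0.04,0,0,-0.09, 1,0.816,-0.734,-0.076,0,0,-0.18, 1,0.816,-0.734,-0.076,0,0,-0.27, 1,0.816,-0.734,-0.076,0,0,-0.36, 1,0.816,-0.734,-0.076,0,0,-0.45, 1,0.816,-0.734,-0.076,0,0,-0.54, 1,0.816,-0.734,-0.076,0,0,-0.63, 1,0.816,-0.734,-0.076,0,0,-0.72, 1,0.816,-0.734,-0.076,0,0,-0.81, 1,0.816,-0.734,-0.076,0,0,-0.9, 1,0.816,-0.734,-0.076,0,0,-0.969, 1,0.816,-0.734,-0.076,0,0,-0.969]" >/dev/null
python3 - <<'E'
from h import *
from plant import r
import go
go.info()
s=r.snapshot("wrist");pickle.dump(s,open("w1.pkl","wb"));cv2.imwrite("pics/w1.png",s["img"][:,:,::-1])
print(s["cam_to_world"].round(3).tolist())
E
```

```text
t2.9 tcp [ 0.521  -0.0763  0.2495] yaw 100.06 z [-0.001 -0.002 -1.   ] F [0.2 0.2 0. ] M [ 0.01 -0.07 -0.01] open 1.004 ff 0.0 q [ 0.41  0.59 -0.58  1.84  0.43  0.84 -0.2 ]
[[0.985, -0.167, -0.052, 0.506], [0.175, 0.936, 0.304, 0.002], [-0.002, -0.309, 0.951, 0.395], [0.0, 0.0, 0.0, 1.0]]
```

View pics/w1.png

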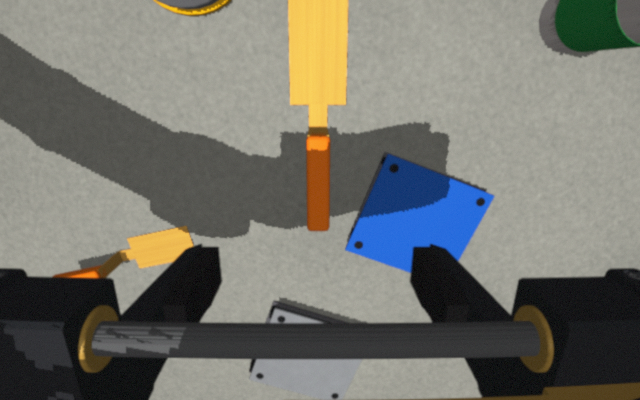

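The wrist view shows the handle as a strip from (318,137) to (318,230) and the blade's rear edge at row 104, columns 290 to 347. The plate holes are at (393,168), (480,202) and (359,244).

Run:
```python
from h import *
np.set_printoptions(precision=4,suppress=True)
s=pickle.load(open("w1.pkl","rb"))
hs=plane(s,[(393,168),(480,202),(359,244)],.026);print("holes",hs,"centre",(hs[1]+hs[2])/2)
for a,b in((0,1),(0,2)): v=hs[b]-hs[a];print(np.hypot(*v[:2]),np.degrees(np.arctan2(v[1],v[0])))
c=plane(s,[(386,153),(494,197),(346,249)],.026);print("corners",c,(c[1]+c[2])/2)
h=plane(s,[(318,150),(318,230)],.075);print("handle top",h,np.degrees(np.arctan2(*(h[0]-h[1])[[1,0]])))
print("blade",plane(s,[(290,104),(347,104),(290,10),(348,10)],.0025))
hsv=cv2.cvtColor(s["img"],cv2.COLOR_RGB2HSV);m=cv2.inRange(hsv,(5,150,80),(28,255,255));m[:, :270]=0;m[:,370:]=0
for v in (20,60,95,160,180,200,215):
    x=np.where(m[v])[0];P=plane(s,[(x[0]-.5,v),(x[-1]+.5,v)],.0025 if v<110 else .075);print(v,x[0],x[-1],P.mean(0))
```

```text
holes [[ 0.6019 -0.0703  0.026 ]
 [ 0.7063 -0.0905  0.026 ]
 [ 0.5851 -0.1632  0.026 ]] centre [ 0.6457 -0.1269  0.026 ]
0.10632170677745519 -10.956327243373094
0.09449250421947814 -100.24845056855277
corners [[ 0.5908 -0.0559  0.026 ]
 [ 0.72   -0.0821  0.026 ]
 [ 0.5718 -0.172   0.026 ]] [ 0.6459 -0.1271  0.026 ]
handle top [[ 0.5183 -0.0564  0.075 ]
 [ 0.5321 -0.1336  0.075 ]] 100.18140059237815
blade [[ 0.4827 -0.0258  0.0025]
 [ 0.5427 -0.0152  0.0025]
 [ 0.4683  0.0652  0.0025]
 [ 0.5255  0.0754  0.0025]]
20 290 346 [0.4976 0.061  0.0025]
60 290 345 [0.5038 0.0232 0.0025]
95 291 344 [ 0.51   -0.0115  0.0025]
160 307 329 [ 0.5199 -0.0655  0.075 ]
180 307 329 [ 0.5232 -0.0841  0.075 ]
200 307 329 [ 0.5267 -0.1033  0.075 ]
215 307 328 [ 0.5289 -0.1184  0.075 ]
```

```bash
python3 go.py .5209 -.0687 .1 100.2;  python3 -m pendant "[1,0.05,0.003,0.33,0,0,0, 1,0.05,0.003,0.66,0,0,0, 1,0.05,0.003,0.99,0,0,0, 1,0.05,0.003,0.99,0,0,0]">/dev/null; python3 go.py .5209 -.0687 .043 100.2
```

```text
t2.9 tcp [ 0.5211 -0.0755  0.2496] yaw 99.96 z [-0.001 -0.002 -1.   ] F [-0.   0.2 -1.1] M [-0.02 -0.07  0.04] open 0.999 ff 0.0 q [ 0.41  0.59 -0.58  1.84  0.43  0.84 -0.2 ]
shift [0.046 0.008 0.997] turn [-0.001  0.001 -0.003]
t3.3 tcp [ 0.5161 -0.0661  0.0963] yaw 100.23 z [-0.012 -0.002 -1.   ] F [-0.9  0.4 -0.3] M [-0.07 -0.08 -0.03] open 0.996 ff 0.0 q [ 0.28  0.81 -0.4   1.98  0.64  0.49 -0.41]
shift [-0.023  0.033  0.355] turn [-0.008 -0.     0.   ]
```

```bash
python3 -m pendant "[1,0,0,0,0,0,0,1,0,0,0,0,0,0]">/dev/null; python3 go.py .5209 -.0687 .043 100.2
```

```text
t3.5 tcp [ 0.5224 -0.0644  0.104 ] yaw 100.32 z [ 0.004 -0.001 -1.   ] F [1.4 0.2 0.7] M [-0.05 -0.16 -0.02] open 1.001 ff 0.0 q [ 0.28  0.8  -0.4   1.97  0.63  0.5  -0.41]
shift [-0.026 -0.017  0.407] turn [0.003 0.001 0.001]
```

```bash
python3 -m pendant "[1,-0.026,-0.012,0.14,0,0,0, 1,-0.026,-0.012,0.28,0,0,0, 1,-0.026,-0.012,0.4,0,0,0,1,-0.026,-0.012,0.4,0,0,0,1,-0.026,-0.012,0.4,0,0,0]">/dev/null; python3 go.py .5209 -.0687 .043 100.2;  python3 -m pendant "[0,0,0,0,0,0,0, 0,0,0,0,0,0,0,0,0,0,0,0,0,0, 0,0,0,0,0,0,0,0,0,0,0,0,0,0,0,0,0,0,0,0,0,0,0,0,0,0,0,0]" 60 >/dev/null; python3 go.py .5209 -.0687 .043 100.2
```

```text
t4.0 tcp [ 0.5211 -0.0682  0.0437] yaw 100.40 z [ 0.004 -0.    -1.   ] F [0.7 0.3 0.7] M [-0.01 -0.11  0.04] open 1.001 ff 0.0 q [ 0.22  0.9  -0.3   1.99  0.72  0.35 -0.48]
shift [-0.003 -0.002  0.004] turn [0.002 0.001 0.002]
t4.7 tcp [ 0.5195 -0.0679  0.0415] yaw 100.44 z [-0. -0. -1.] F [ 0.   0.3 -0. ] M [-0.06 -0.12  0.02] open 0.388 ff 0.0 q [ 0.22  0.9  -0.29  2.    0.72  0.35 -0.48]
shift [-0.007  0.008 -0.01 ] turn [-0.     0.     0.003]
```

```bash
python3 -m pendant "[0,0,0,0,0,0,0,0,0,0,0,0,0,0,0,0,0,0,0,0,0,0,0,0,0,0,0,0,0,0,0,0,0,0,0]" 60 >/dev/null; python3 go.py .5209 -.0687 .043 100.2; python3 -m pendant "[0,0,0,-0.1,0,0,0, 0,0,0,-0.3,0,0,0, 0,0,0,-0.5,0,0,0,0,0,0,-0.7,0,0,0,0,0,0,-0.7,0,0,0]" 60; python3 go.py .415 -.083 .143 -10.6
```

```text
t5.2 tcp [ 0.5196 -0.0679  0.0416] yaw 100.43 z [ 0. -0. -1.] F [-0.   0.7  0.2] M [-0.02 -0.11  0.03] open 0.245 ff 59.9 q [ 0.22  0.9  -0.29  2.    0.72  0.35 -0.48]
shift [-0.007  0.008 -0.009] turn [0.    0.    0.003]
clock: 5.7
tool_pos: [0.5216, -0.0679, 0.1497]
eef_rot: [0.64, 0.768, 0.002, 0.002]
contact_force: [0.3, 0.5, -1.8]
opening: 0.241
finger_force: 59.9
t5.7 tcp [ 0.5216 -0.0679  0.1497] yaw 100.41 z [ 0.006 -0.    -1.   ] F [ 0.3  0.5 -1.8] M [-0.13 -0.16 -0.05] open 0.241 ff 59.9 q [ 0.33  0.73 -0.48  1.94  0.58  0.6  -0.35]
shift [ 0.03  -0.717  0.04 ] turn [ 0.003 -0.003  1.233]
```

```bash
python3 -m pendant "[0,0,-0.1,0,0,0,0.08, 0,0.01,-0.2,0.02,0,0,0.16, 0,0.01,-0.3,0.02,0,0,0.25,0,0.01,-0.4,0.02,0,0,0.34,0,0.01,-0.5,0.02,0,0,0.43,0,0.02,-0.6,0.02,0,0,0.52,0,0.02,-0.717,0.02,0,0,0.61,0,0.03,-0.717,0.03,0,0,0.7,0,0.03,-0.717,0.03,0,0,0.7]" >/dev/null; python3 go.py .415 -.083 .143 -10.6
```

```text
t6.6 tcp [ 0.4119 -0.083   0.1414] yaw 37.41 z [-0.002 -0.001 -1.   ] F [ 0.3 -0.3 -1.5] M [-0.04  0.03 -0.01] open 0.239 ff 59.9 q [ 0.17  0.63 -0.12  2.26  0.27  0.27 -1.12]
shift [ 0.016  0.012 -0.01 ] turn [0.    0.001 0.533]
```

```bash
python3 -m pendant "[0,0.016,0.012,0,0,0,0.08, 0,0.016,0.012,0,0,0,0.17, 0,0.016,0.012,0,0,0,0.26,0,0.016,0.012,0,0,0,0.35,0,0.016,0.012,0,0,0,0.44,0,0.016,0.012,0,0,0,0.52,0,0.016,0.012,0,0,0,0.533,0,0.016,0.012,0,0,0,0.533,0,0.016,0.012,0,0,0,0.533]" >/dev/null; python3 go.py .415 -.083 .0525 -10.6
```

```text
t7.5 tcp [ 0.416  -0.0829  0.1419] yaw -10.33 z [-0.  0. -1.] F [-0.1 -0.  -1.7] M [0.07 0.13 0.02] open 0.242 ff 59.9 q [ 0.06  0.63  0.04  2.25 -0.09  0.26 -1.57]
shift [-0.006  0.002  0.596] turn [-0.     0.     0.003]
```

```bash
python3 -m pendant "[0,-0.03,0.0,0.1,0,0,0, 0,-0.03,0.0,0.25,0,0,0, 0,-0.03,0,0.4,0,0,0,0,-0.03,0,0.52,0,0,0,0,-0.03,0,0.596,0,0,0,0,-0.03,0,0.596,0,0,0,0,-0.03,0,0.596,0,0,0]" >/dev/null
python3 - <<'E'
from h import *
from plant import r
import go
go.info()
s=r.snapshot("wrist");pickle.dump(s,open("w2.pkl","wb"));cv2.imwrite("pics/w2.png",s["img"][:,:,::-1])
s=r.snapshot("side");pickle.dump(s,open("t2.pkl","wb"))
E
```

```text
t8.2 tcp [ 0.4167 -0.083   0.057 ] yaw -10.37 z [-0.01   0.003 -1.   ] F [ 0.1  0.3 -2.4] M [0.08 0.13 0.06] open 0.238 ff 59.9 q [ 0.07  0.83  0.02  2.28 -0.48  0.04 -1.18]
```

View pics/w2.png

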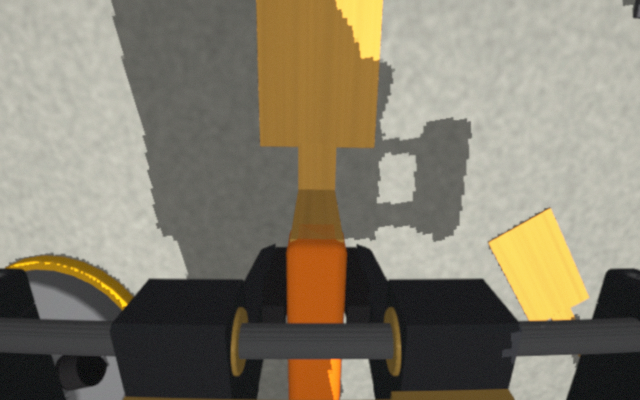

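The arm was near its inner limit, so the tool is about 4 mm high. The wrist view shows the lifter straight in the fingers, with the blade at columns 258 to 378. I'll step forward a little and level it.

```bash
python3 go.py .4347 -.0869 .0525 -10.6; python3 -m pendant "[0,0.06,0.0,0,0,0,0, 0,0.1,0.0,0,0,0,0, 0,0.1,0,0,0,0,0, 0,0.1,0,0,0,0,0]" >/dev/null; python3 go.py .4347 -.0869 .0525 -10.6
```

```text
t8.3 tcp [ 0.4166 -0.083   0.0572] yaw -10.51 z [-0.01   0.002 -1.   ] F [ 0.3 -0.2 -2.5] M [0.05 0.08 0.01] open 0.243 ff 59.9 q [ 0.07  0.83  0.02  2.28 -0.47  0.04 -1.19]
shift [0.124 0.003 0.03 ] turn [-0.     0.006  0.001]
t8.7 tcp [ 0.4315 -0.0858  0.0574] yaw -10.51 z [-0.009  0.002 -1.   ] F [-0.2  0.2 -2.3] M [0.05 0.13 0.  ] open 0.243 ff 59.9 q [ 0.06  0.83  0.05  2.24 -0.47  0.09 -1.19]
shift [0.023 0.003 0.032] turn [-0.     0.006  0.001]
```

```bash
python3 -m pendant "[0,0.02,0.003,0.02,0,0.006,0, 0,0.06,0.003,0.03,0,0.006,0, 0,0.12,0.003,0.035,0,0.006,0, 0,0.2,0.003,0.035,0,0.006,0, 0,0.28,0.003,0.035,0,0.006,0, 0,0.36,0.003,0.035,0,0.006,0,0,0.36,0.003,0.035,0,0.006,0]"; python3 go.py .5428 -.1072 .0525 -10.6
```

```text
clock: 9.4
tool_pos: [0.487, -0.0966, 0.0516]
eef_rot: [0.996, -0.092, 0.002, 0.0]
contact_force: [-0.2, 0.9, -1.8]
opening: 0.24
finger_force: 59.9
t9.4 tcp [ 0.487  -0.0966  0.0516] yaw -10.51 z [ 0.003 -0.001 -1.   ] F [-0.2  0.9 -1.8] M [0.1  0.11 0.01] open 0.240 ff 59.9 q [ 0.03  0.86  0.12  2.09 -0.46  0.21 -1.2 ]
shift [ 0.379  0.002 -0.005] turn [ 0.    -0.002  0.001]
```

```bash
python3 -m pendant "[0,0.04,0.002,-0.004,0,-0.001,0, 0,0.1,0.002,-0.004,0,-0.001,0, 0,0.18,0.002,-0.004,0,-0.001,0, 0,0.26,0.002,-0.004,0,-0.001,0, 0,0.33,0.002,-0.004,0,-0.001,0, 0,0.38,0.002,-0.004,0,-0.001,0,0,0.38,0.002,-0.004,0,-0.001,0,0,0.38,0.002,-0.004,0,-0.001,0]"
python3 - <<'E'
from h import *
from plant import r
import go
go.info()
W=r.snapshot("wrist");pickle.dump(W,open("w3.pkl","wb"))
s=r.snapshot("side")["img"][150:250,220:370];c=r.snapshot("scene")["img"][150:260,220:385]
a=cv2.resize(s,(600,400),interpolation=2);
cv2.imwrite("pics/w3.png",cv2.hconcat([cv2.resize(W["img"],(640,400))[:, 200:580],cv2.resize(s,(420,400),interpolation=2)])[:,:,::-1])
E
```

```text
clock: 10.2
tool_pos: [0.5395, -0.1068, 0.052]
eef_rot: [0.996, -0.092, -0.001, -0.0]
contact_force: [0.2, -0.5, -2.0]
opening: 0.24
finger_force: 59.9
t10.2 tcp [ 0.5395 -0.1068  0.052 ] yaw -10.54 z [-0.003  0.001 -1.   ] F [ 0.2 -0.5 -2. ] M [0.04 0.23 0.  ] open 0.240 ff 59.9 q [ 0.    0.9   0.19  1.93 -0.44  0.36 -1.22]
```

View pics/w3.png

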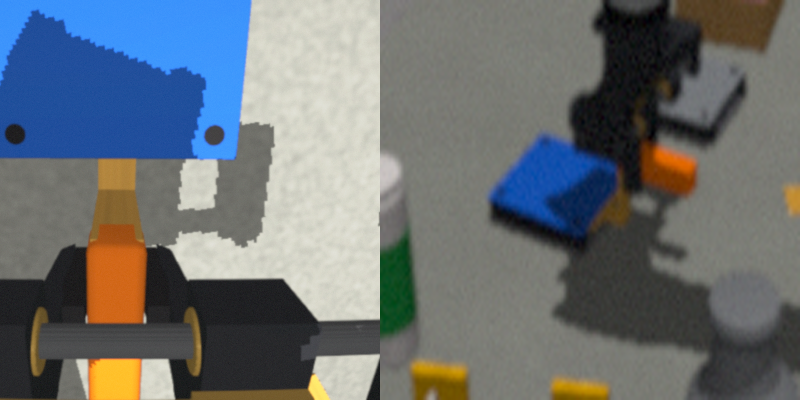

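The blade is under the plate and centred: the holes sit at image columns 215 and 415, and the handle at column 317. Now I'll lift gently.

```bash
python3 -m pendant "[0,0,0,-0.02,0,0,0, 0,0,0,-0.04,0,0,0, 0,0,0,-0.06,0,0,0, 0,0,0,-0.08,0,0,0, 0,0,0,-0.1,0,0,0, 0,0,0,-0.12,0,0,0, 0,0,0,-0.15,0,0,0, 0,0,0,-0.19,0,0,0, 0,0,0,-0.24,0,0,0, 0,0,0,-0.29,0,0,0, 0,0,0,-0.33,0,0,0, 0,0,0,-0.35,0,0,0]" >/dev/null; python3 go.py; python3 -m pendant "[0,0,0,-0.03,0,0,0, 0,0,0,-0.08,0,0,0, 0,0,0,-0.16,0,0,0, 0,0,0,-0.26,0,0,0, 0,0,0,-0.36,0,0,0, 0,0,0,-0.46,0,0,0, 0,0,0,-0.56,0,0,0, 0,0,0,-0.66,0,0,0, 0,0,0,-0.76,0,0,0, 0,0,0,-0.84,0,0,0, 0,0,0,-0.88,0,0,0, 0,0,0,-0.9,0,0,0]" >/dev/null
python3 - <<'E'
from h import *
from plant import r
import go
go.info()
W=r.snapshot("wrist");pickle.dump(W,open("w4.pkl","wb"))
s=r.snapshot("side")["img"][100:250,220:370]
cv2.imwrite("pics/w4.png",cv2.hconcat([W["img"][:, 180:580],cv2.resize(s,(400,400),interpolation=2)])[:,:,::-1])
E
```

```text
t11.6 tcp [ 0.5406 -0.107   0.1055] yaw -10.53 z [-0.001  0.    -1.   ] F [-0.3 -0.3 -2.8] M [ 0.05  0.26 -0.03] open 0.241 ff 59.9 q [-0.03  0.81  0.25  1.91 -0.41  0.47 -1.25]
t12.8 tcp [ 0.5406 -0.1069  0.2403] yaw -10.54 z [-0.001  0.    -1.   ] F [ 0.2 -0.2 -3. ] M [0.08 0.29 0.02] open 0.245 ff 59.9 q [-0.12  0.62  0.38  1.81 -0.31  0.78 -1.33]
```

View pics/w4.png

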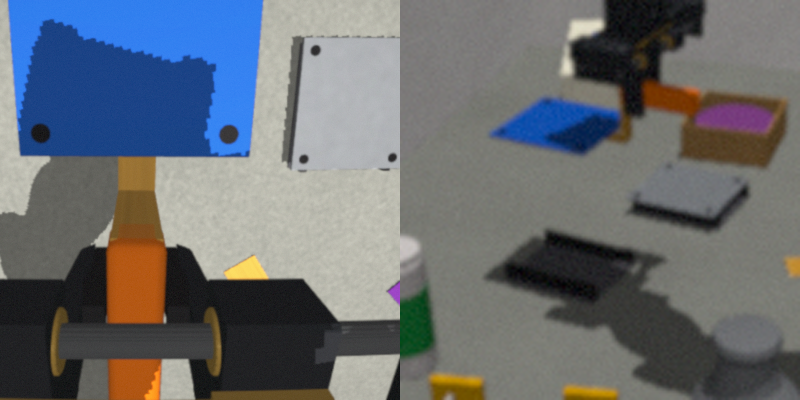

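Lifted cleanly and level: the side view shows the empty rack, and the rear holes are at about (220,134) and (408,134) in the wrist image. Next I'll refine the cheek edges and the plate offset on the blade.

Run:
```python
from h import *
from plant import r
from scipy.spatial.transform import Rotation as R
np.set_printoptions(precision=4,suppress=True)
W=pickle.load(open("w4.pkl","rb"));st=r.get_state();p=st["tool_pos"];M=R.from_quat(st["eef_rot"]).as_matrix()
g=cv2.cvtColor(W["img"],cv2.COLOR_RGB2HSV)
h=[]
for u,v in((220,134),(408,134)):
    sub=W["img"][v-14:v+15,u-14:u+15].max(2)<90;y,x=np.nonzero(sub);h.append((x.mean()+u-14,y.mean()+v-14))
P=plane(W,h,p[2]-.0425+.0065);q=(P-p)@M;print(h,"holes in tool",q,"sep",np.linalg.norm(P[1]-P[0]),"plate centre tool x,y",q.mean(0)+[.0532,0,0])
d=pickle.load(open("s0.pkl","rb"))
for nm,bxs in(("scene",[(314,262,338,296),(352,238,376,264)]),("side",[(228,236,255,258),(278,240,305,270)])):
    S=d[nm]
    for bx in bxs:
        m=mask(S,15,30,120,60,box=bx);c=cv2.convexHull(big(m));a=cv2.approxPolyDP(c,1.5,True)[:,0];print(nm,a.tolist());
        for z in(.070,.074): print(z,plane(S,a,z)[:,:2].tolist() and plane(S,a,z)[:,:2].round(3).tolist())
```

```text
[(np.float64(220.12413793103448), np.float64(132.82758620689654)), (np.float64(408.3407079646018), np.float64(133.92477876106196))] holes in tool [[ 0.0547 -0.0474  0.0359]
 [ 0.0541  0.0485  0.0359]] sep 0.09582286158561923 plate centre tool x,y [0.1076 0.0006 0.0359]
scene [[332, 268], [337, 272], [337, 276], [319, 292], [317, 290], [317, 279]]
0.07 [[0.614, 0.201], [0.61, 0.218], [0.616, 0.228], [0.681, 0.242], [0.682, 0.235], [0.665, 0.208]]
0.074 [[0.615, 0.203], [0.611, 0.22], [0.618, 0.23], [0.682, 0.244], [0.683, 0.237], [0.666, 0.21]]
scene [[369, 240], [371, 242], [369, 250], [352, 263], [356, 250]]
0.07 [[0.475, 0.181], [0.475, 0.19], [0.496, 0.208], [0.56, 0.217], [0.526, 0.189]]
0.074 [[0.478, 0.184], [0.477, 0.192], [0.498, 0.21], [0.562, 0.219], [0.528, 0.191]]
side [[231, 241], [250, 242], [251, 251], [244, 254], [233, 253]]
0.07 [[0.667, 0.212], [0.615, 0.202], [0.596, 0.238], [0.608, 0.254], [0.638, 0.259]]
0.074 [[0.664, 0.217], [0.612, 0.207], [0.593, 0.242], [0.605, 0.259], [0.635, 0.263]]
side [[304, 240], [301, 264], [295, 264], [285, 258], [282, 253], [282, 245]]
0.07 [[0.478, 0.153], [0.452, 0.251], [0.467, 0.256], [0.499, 0.24], [0.514, 0.223], [0.527, 0.191]]
0.074 [[0.476, 0.158], [0.45, 0.256], [0.465, 0.26], [0.497, 0.245], [0.512, 0.228], [0.525, 0.195]]
```

```bash
python3 -m pendant "[0,0,-0.03,0,0,0,-0.018, 0,-0.01,-0.095,0,0,0,-0.06, 0,-0.02,-0.19,0,0,0,-0.12, 0,-0.025,-0.295,0,0,0,-0.19, 0,-0.03,-0.4,0,0,0,-0.25, 0,-0.035,-0.5,0,0,0,-0.32, 0,-0.045,-0.61,0,0,0,-0.385, 0,-0.05,-0.71,0,0,0,-0.45, 0,-0.06,-0.81,0,0,0,-0.51, 0,-0.065,-0.885,0,0,0,-0.56, 0,-0.07,-0.93,0,0,0,-0.59, 0,-0.07,-0.95,0,0,0,-0.603]" >/dev/null; python3 go.py .573 .1784 .24 98
```

```text
t14.1 tcp [0.5559 0.0359 0.2392] yaw 43.88 z [-0.003  0.001 -1.   ] F [ 0.7  0.5 -2.6] M [-0.21  0.18  0.04] open 0.243 ff 59.9 q [-0.22  0.6   0.11  1.78 -0.09  0.77 -0.86]
shift [ 0.741 -0.606 -0.005] turn [-0.002  0.    -0.601]
```

```bash
python3 -m pendant "[0,0.02,-0.018,0,0,0,-0.018, 0,0.075,-0.06,0,0,0,-0.06, 0,0.15,-0.12,0,0,0,-0.12, 0,0.23,-0.19,0,0,0,-0.19, 0,0.31,-0.255,0,0,0,-0.25, 0,0.39,-0.32,0,0,0,-0.32, 0,0.475,-0.39,0,0,0,-0.385, 0,0.555,-0.455,0,0,0,-0.45, 0,0.63,-0.515,0,0,0,-0.51, 0,0.69,-0.565,0,0,0,-0.56, 0,0.73,-0.595,0,0,0,-0.59, 0,0.74,-0.606,0,0,0,-0.601]" >/dev/null; python3 -m pendant "[0,0,0,0,0,0,0,0,0,0,0,0,0,0]">/dev/null
python3 - <<'E'
from h import *
from plant import r
from scipy.spatial.transform import Rotation as R
import go
p,Rm=go.info();M=Rm.as_matrix()
W=r.snapshot("wrist");m=W["img"].max(2)<90;m[:, :200]=0;m[:,430:]=0;m[:110]=0;m[155:]=0
n,l,s,c=cv2.connectedComponentsWithStats(m.astype(np.uint8));print([(c[i].round(1).tolist(),s[i,4]) for i in range(1,n) if s[i,4]>30])
S=r.snapshot("scene");T=r.snapshot("side");pickle.dump((S,T,W),open("x5.pkl","wb"))
a=S["img"][170:330,270:430];b=T["img"][130:290,190:350]
cv2.imwrite("pics/x5.png",cv2.hconcat([cv2.resize(i,(400,400),interpolation=2) for i in(a,b)])[:,:,::-1])
E
python3 go.py .573 .1784 .14 98
```

```text
t15.4 tcp [0.5737 0.1764 0.2397] yaw 97.71 z [-0.002 -0.001 -1.   ] F [-0.3 -0.5 -1.8] M [-0.31 -0.16 -0.05] open 0.244 ff 59.9 q [-0.29  0.65 -0.15  1.64  0.12  0.86 -0.35]
[([220.0, 132.8], np.int32(227)), ([408.3, 133.8], np.int32(232))]
t15.6 tcp [0.5736 0.1767 0.2397] yaw 97.74 z [-0.002 -0.    -1.   ] F [ 0.1 -0.7 -3.4] M [-0.24 -0.15  0.01] open 0.240 ff 59.9 q [-0.29  0.65 -0.15  1.64  0.12  0.86 -0.35]
shift [ 0.012 -0.001  0.665] turn [-0.001 -0.    -0.003]
```

View pics/x5.png

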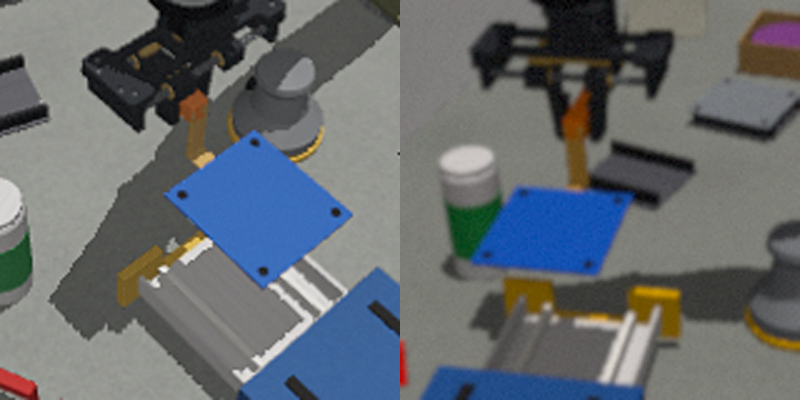

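```bash
python3 -m pendant "[0,0.003,0,0.03,0,0,0, 0,0.006,0,0.1,0,0,0, 0,0.012,0,0.2,0,0,0, 0,0.012,0,0.32,0,0,0, 0,0.012,0,0.44,0,0,0, 0,0.012,0,0.56,0,0,0, 0,0.012,0,0.68,0,0,0, 0,0.012,0,0.78,0,0,0, 0,0.012,0,0.85,0,0,0, 0,0.012,0,0.89,0,0,0,0,0.012,0,0.9,0,0,0,0,0.012,0,0.9,0,0,0]" >/dev/null
python3 - <<'E'
from h import *
from plant import r
import go
p,Rm=go.info();M=Rm.as_matrix()
print("plate by kin",p+M@[.1076,.0006,.036])
z=p[2]-.036
for n,bx in(("scene",(310,200,420,310)),("side",(200,180,320,290))):
    S=r.snapshot(n);m=mask(S,100,125,150,60,box=bx);
    cs=[c for c in cv2.findContours(m,0,1)[0] if cv2.contourArea(c)>100]
    for c in cs:
        P=plane(S,c[:,0],z)[:,:2];print(n,cv2.boundingRect(c),[np.round(v,1) for v in cv2.minAreaRect((P*1000).astype(np.float32))])
    pickle.dump(S,open(n+"6.pkl","wb"))
E
python3 go.py .573 .1784 .07 98
```

```text
t16.8 tcp [0.5733 0.1794 0.1048] yaw 97.82 z [-0.001  0.001 -1.   ] F [-0.9 -0.4 -3.4] M [-0.21 -0.14  0.04] open 0.244 ff 59.9 q [-0.31  0.84 -0.12  1.75  0.16  0.57 -0.39]
plate by kin [0.55917109 0.28613855 0.06891634]
scene (385, 279, 35, 31) [array([502.7, 387.3]), array([129.2,  56.6]), np.float64(7.9)]
scene (335, 254, 67, 56) [array([558.7, 286.8]), array([118.7, 129.3]), np.float64(7.2)]
side (200, 249, 87, 41) [array([576.3, 302. ]), array([205.6, 155.2]), np.float64(16.6)]
t16.9 tcp [0.5736 0.1795 0.1053] yaw 97.82 z [-0.001  0.001 -1.   ] F [ 1.1 -0.5 -2.5] M [-0.27 -0.16  0.04] open 0.241 ff 59.9 q [-0.31  0.84 -0.12  1.75  0.16  0.57 -0.39]
shift [-0.007 -0.005  0.236] turn [-0.    -0.001 -0.002]
```

```bash
python3 -m pendant "[0,-0.005,-0.003,0.01,0,0,0, 0,-0.01,-0.005,0.03,0,0,0, 0,-0.01,-0.005,0.05,0,0,0, 0,-0.01,-0.005,0.07,0,0,0, 0,-0.01,-0.005,0.085,0,0,0, 0,-0.01,-0.005,0.09,0,0,0,0,-0.01,-0.005,0.09,0,0,0]" >/dev/null; python3 go.py
for i in 1 2 3 4; do python3 -m pendant "[0,0,0,0.01,0,0,0, 0,0,0,0.022,0,0,0, 0,0,0,0.022,0,0,0]" >/dev/null; python3 go.py |cut -c1-130; done
```

```text
t17.6 tcp [0.5724 0.1778 0.091 ] yaw 97.83 z [-0.002  0.    -1.   ] F [-0.8 -0.2 -2.9] M [-0.28 -0.18  0.01] open 0.237 ff 59.9 q [-0.31  0.86 -0.11  1.76  0.16  0.54 -0.39]
t17.9 tcp [0.5725 0.1778 0.0878] yaw 97.82 z [-0.002  0.    -1.   ] F [ 0.6 -0.4 -1.7] M [-0.18 -0.19 -0.  ] open 0.246 ff 59.9 q 
t18.2 tcp [0.5724 0.1778 0.0844] yaw 97.83 z [-0.002  0.    -1.   ] F [-0.3  0.3 -1.1] M [-0.18 -0.07  0.03] open 0.242 ff 59.9 q 
t18.5 tcp [0.5723 0.1777 0.081 ] yaw 97.82 z [-0.002  0.    -1.   ] F [-0.   0.4 -2.2] M [-0.14 -0.13  0.01] open 0.238 ff 59.9 q 
t18.8 tcp [0.5723 0.1777 0.0777] yaw 97.83 z [-0.002  0.    -1.   ] F [-0.3  1.1 -1.3] M [-0.17 -0.08  0.01] open 0.237 ff 59.9 q
```

```bash
cat > bl.py <<'E'
from h import *
from plant import r
import sys
S=r.snapshot("scene");m=mask(S,100,125,150,60,box=(310,200,420,340))
for c in cv2.findContours(m,0,1)[0]:
    if cv2.contourArea(c)>100:
        P=plane(S,c[:,0],.050)[:,:2];print(cv2.boundingRect(c),[np.round(v,1) for v in cv2.minAreaRect((P*1000).astype(np.float32))])
E
python3 bl.py; python3 -m pendant "[0,-0.02,0,0,0,0,0, 0,-0.06,0,0,0,0,0, 0,-0.1,0,0,0,0,0, 0,-0.14,0,0,0,0,0, 0,-0.14,0,0,0,0,0]" >/dev/null; python3 go.py |cut -c1-130; python3 bl.py
```

```text
(363, 279, 57, 61) [array([543.6, 370.3]), array([187.2, 132.5]), np.float64(47.9)]
(335, 258, 66, 58) [array([556.9, 284.5]), array([118.6, 128.8]), np.float64(7.3)]
t19.4 tcp [0.5757 0.1549 0.078 ] yaw 97.69 z [-0.002 -0.001 -1.   ] F [ 0.4 -0.6 -2.1] M [-0.16 -0.1   0.04] open 0.240 ff 59.9 q 
(363, 279, 57, 61) [array([543.6, 370.3]), array([187.2, 132.5]), np.float64(47.9)]
(335, 258, 66, 58) [array([556.9, 284.5]), array([118.6, 128.8]), np.float64(7.3)]
```

```bash
python3 -m pendant "[0,-0.04,0,0,0,0,0, 0,-0.12,0,0,0,0,0, 0,-0.24,0,0,0,0,0, 0,-0.37,0,0,0,0,0, 0,-0.5,0,0,0,0,0, 0,-0.63,0,0,0,0,0, 0,-0.76,0,0,0,0,0, 0,-0.87,0,0,0,0,0, 0,-0.95,0,0,0,0,0, 0,-0.97,0,0,0,0,0, 0,-0.97,0,0,0,0,0]" >/dev/null; python3 go.py .555 .005 .0445 98; python3 bl.py
```

```text
t20.5 tcp [0.5952 0.0124 0.0779] yaw 97.78 z [-0.002  0.001 -1.   ] F [-0.7  0.4 -1.8] M [-0.12 -0.11  0.02] open 0.238 ff 59.9 q [-0.01  0.88 -0.15  1.77  0.23  0.51 -0.18]
shift [-0.013 -0.272  0.223] turn [-0.001 -0.001 -0.002]
(363, 279, 57, 61) [array([543.6, 370.3]), array([187.2, 132.5]), np.float64(47.9)]
(335, 258, 66, 58) [array([556.9, 284.5]), array([118.6, 128.8]), np.float64(7.3)]
```

```bash
python3 -m pendant "[0,-0.01,-0.09,0,0,0,0, 0,-0.013,-0.18,0.05,0,0,0, 0,-0.013,-0.272,0.1,0,0,0, 0,-0.013,-0.272,0.16,0,0,0, 0,-0.013,-0.272,0.2,0,0,0, 0,-0.013,-0.272,0.22,0,0,0, 0,-0.013,-0.272,0.22,0,0,0]" >/dev/null; python3 go.py|cut -c1-130; for i in 1 2 ; do python3 -m pendant "[0,0,0,0.01,0,0,0, 0,0,0,0.01,0,0,0]" >/dev/null; python3 go.py |cut -c1-130; done
```

```text
t21.2 tcp [0.5556 0.0059 0.0445] yaw 97.85 z [-0.001  0.001 -1.   ] F [ 0.7  0.1 -2.1] M [-0.15 -0.13 -0.02] open 0.243 ff 59.9 q 
t21.4 tcp [0.5553 0.0054 0.0435] yaw 97.82 z [-0.001  0.001 -1.   ] F [-0.1 -0.1 -1.8] M [-0.16 -0.09  0.02] open 0.240 ff 59.9 q 
t21.6 tcp [0.5551 0.0053 0.042 ] yaw 97.81 z [-0.001  0.001 -1.   ] F [-0.2  0.9 -1.2] M [-0.12 -0.23 -0.05] open 0.244 ff 59.9 q
```

Nearly touching, so one more small step down, then release and rise.

```bash
python3 -m pendant "[0,0,0,0.005,0,0,0, 0,0,0,0.005,0,0,0]" >/dev/null; python3 go.py |cut -c1-130; python3 -m pendant "[1,0,0,0,0,0,0,1,0,0,0,0,0,0,1,0,0,0,0,0,0,1,0,0,0,0,0,0,1,0,0,0,0,0,0,1,0,0,0,0,0,0,1,0,0,0,0,0,0,1,0,0,0,0,0,0]" 20 >/dev/null; python3 go.py |cut -c1-130
python3 -m pendant "[1,0,0,0,0,0,0,1,0,0,-0.1,0,0,0,1,0,0,-0.3,0,0,0,1,0,0,-0.5,0,0,0,1,0,0,-0.7,0,0,0,1,0,0,-0.8,0,0,0,1,0,0,-0.8,0,0,0]" >/dev/null
python3 - <<'E'
from h import *
from plant import r
import go
go.info()
W=r.snapshot("wrist");S=r.snapshot("scene")
cv2.imwrite("pics/y7.png",cv2.hconcat([W["img"][:,120:520],cv2.resize(S["img"][170:330,270:430],(400,400),interpolation=2)])[:,:,::-1])
for c in [(0)]:
    hsv=cv2.cvtColor(W["img"],cv2.COLOR_RGB2HSV);m=cv2.inRange(hsv,(15,100,90),(27,255,255));
    for z in [0]: print(rect(W,m,.0025))
E
python3 go.py .577 .145 .15 98
```

```text
t21.9 tcp [0.5552 0.0053 0.0416] yaw 97.82 z [-0.001  0.    -1.   ] F [-0.2 -0.6  1.9] M [-0.21 -0.12  0.04] open 0.239 ff 59.9 q 
t22.6 tcp [0.5549 0.0053 0.0412] yaw 97.82 z [-0.002  0.    -1.   ] F [ 0.2 -1.3 -0.9] M [-0.05 -0.12  0.  ] open 0.942 ff 0.0 q [
t23.4 tcp [0.5568 0.0053 0.1644] yaw 97.81 z [ 0.004  0.001 -1.   ] F [ 0.3 -0.3 -0.2] M [-0.07 -0.17  0.02] open 0.998 ff 0.0 q [ 0.02  0.7  -0.18  1.85  0.21  0.6  -0.16]
(array([544.7,  78.9]), array([ 60.2, 134.3]), 6.8)
t23.4 tcp [0.555  0.0052 0.1616] yaw 97.82 z [-0.001  0.    -1.   ] F [ 0.5 -0.6 -0.7] M [-0.01 -0.08  0.01] open 0.998 ff 0.0 q [ 0.02  0.71 -0.18  1.85  0.21  0.6  -0.16]
shift [0.903 0.272 0.078] turn [-0.001 -0.    -0.002]
```

View pics/y7.png

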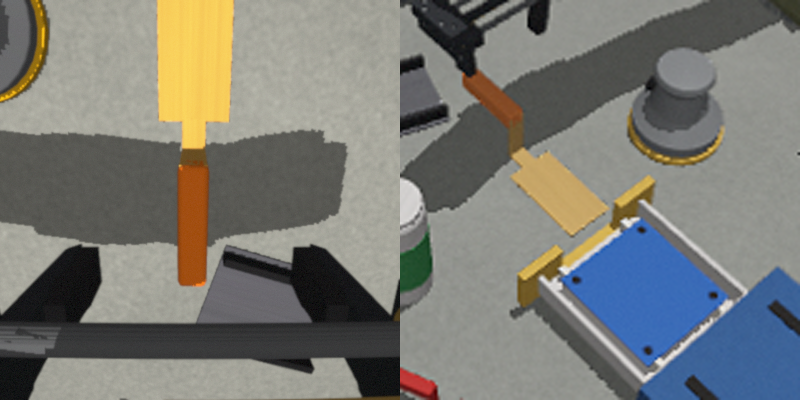

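The plate sits flat in the tray, and the lifter lies flat with its tip clear of the tray front. I'll push both cheeks with the open fingers.

```bash
python3 -m pendant "[1,0.2,0.05,0,0,0,0, 1,0.45,0.15,0,0,0,0, 1,0.7,0.2,0,0,0,0, 1,0.9,0.26,0,0,0,0, 1,0.99,0.26,0,0,0,0,1,0.99,0.26,0,0,0,0,1,0.99,0.26,0,0,0,0]" >/dev/null; python3 go.py .574 .168 .05 98
```

```text
t24.1 tcp [0.573  0.1553 0.1605] yaw 97.74 z [-0.004 -0.002 -1.   ] F [0.5 0.3 0.2] M [-0.06 -0.07  0.03] open 1.002 ff 0.0 q [-0.26  0.75 -0.15  1.73  0.17  0.68 -0.36]
shift [0.084 0.021 0.737] turn [-0.002  0.001 -0.003]
```

```bash
python3 -m pendant "[1,0.03,0.01,0.15,0,0,0, 1,0.05,0.02,0.35,0,0,0, 1,0.05,0.02,0.55,0,0,0, 1,0.05,0.02,0.7,0,0,0, 1,0.05,0.02,0.737,0,0,0,1,0.05,0.02,0.737,0,0,0]" >/dev/null; python3 go.py|cut -c1-130
python3 -m pendant "[1,0.04,0,0,0,0,0, 1,0.08,0,0,0,0,0, 1,0.11,0,0,0,0,0, 1,0.13,0,0,0,0,0, 1,0.15,0,0,0,0,0, 1,0.17,0,0,0,0,0, 1,0.19,0,0,0,0,0, 1,0.21,0,0,0,0,0,1,0.23,0,0,0,0,0,1,0.25,0,0,0,0,0,1,0.27,0,0,0,0,0,1,0.29,0,0,0,0,0]" >/dev/null; python3 go.py; python3 bl.py
```

```text
t24.8 tcp [0.575  0.1632 0.0501] yaw 97.68 z [-0.003 -0.001 -1.   ] F [-0.3  0.1  0.2] M [-0.04 -0.11 -0.01] open 0.999 ff 0.0 q [
t25.9 tcp [0.5693 0.2089 0.0507] yaw 97.82 z [-0.002  0.    -1.   ] F [ 0.5 -0.   0.5] M [-0.25 -0.19  0.08] open 0.998 ff 0.5 q [-0.37  0.93 -0.11  1.75  0.18  0.48 -0.46]
(341, 263, 79, 77) [array([558.6, 335.6]), array([218.5, 201.3]), np.float64(47.9)]
```

```bash
python3 -m pendant "[1,0.02,0,0,0,0,0, 1,0.06,0,0,0,0,0, 1,0.12,0,0,0,0,0, 1,0.19,0,0,0,0,0, 1,0.26,0,0,0,0,0, 1,0.33,0,0,0,0,0, 1,0.4,0,0,0,0,0, 1,0.47,0,0,0,0,0,1,0.54,0,0,0,0,0,1,0.6,0,0,0,0,0,1,0.64,0,0,0,0,0,1,0.66,0,0,0,0,0]" >/dev/null; python3 go.py|cut -c1-150; python3 -m pendant "[1,0.02,0,0,0,0,0, 1,0.04,0,0,0,0,0, 1,0.06,0,0,0,0,0, 1,0.08,0,0,0,0,0, 1,0.1,0,0,0,0,0, 1,0.12,0,0,0,0,0, 1,0.13,0,0,0,0,0, 1,0.14,0,0,0,0,0,1,0.15,0,0,0,0,0,1,0.16,0,0,0,0,0,1,0.17,0,0,0,0,0,1,0.18,0,0,0,0,0]" >/dev/null; python3 go.py
```

```text
t27.2 tcp [0.5557 0.308  0.0509] yaw 97.87 z [-0.002  0.001 -1.   ] F [ 0.1 -0.9 -0.1] M [-0.28 -0.    0.04] open 1.002 ff 0.4 q [-0.53  0.95 -0.09  1
t28.4 tcp [0.5522 0.3336 0.0508] yaw 97.82 z [-0.002  0.    -1.   ] F [-0.9 -0.5  0.1] M [-0.28  0.01  0.04] open 0.999 ff 0.6 q [-0.57  0.96 -0.09  1.62  0.13  0.57 -0.59]
```

```bash
for i in 1 2 3 4 5; do python3 -m pendant "[1,0.01,0,0,0,0,0, 1,0.02,0,0,0,0,0, 1,0.03,0,0,0,0,0]" >/dev/null; python3 go.py|cut -c1-150; done
```

```text
t28.7 tcp [0.552  0.3351 0.0508] yaw 97.80 z [-0.002 -0.004 -1.   ] F [ 0.5 -7.   2.8] M [-1.51  0.04  0.43] open 1.004 ff 3.6 q [-0.57  0.96 -0.08  1
t29.0 tcp [0.5516 0.3373 0.0507] yaw 97.76 z [-0.003 -0.007 -1.   ] F [  0.9 -10.6   4.4] M [-2.07  0.14  0.59] open 0.999 ff 5.0 q [-0.58  0.96 -0.08
t29.3 tcp [0.5508 0.3439 0.0508] yaw 97.75 z [-0.002 -0.004 -1.   ] F [-0.9 -2.7  1.5] M [-0.77  0.08  0.21] open 0.998 ff 1.7 q [-0.59  0.97 -0.08  1
t29.6 tcp [0.5502 0.3479 0.0507] yaw 97.82 z [-0.002 -0.005 -1.   ] F [  0.8 -10.9   4.8] M [-2.08  0.11  0.56] open 1.002 ff 5.1 q [-0.59  0.97 -0.08
t29.9 tcp [0.5502 0.3479 0.0507] yaw 97.77 z [-0.003 -0.012 -1.   ] F [  1.6 -17.3   8.3] M [-3.32  0.17  0.97] open 0.997 ff 8.4 q [-0.6   0.97 -0.08
```

```bash
python3 -m pendant "[1,-0.05,0,0,0,0,0, 1,-0.15,0,0,0,0,0, 1,-0.25,0,0,0,0,0, 1,-0.25,0,-0.2,0,0,0, 1,-0.25,0,-0.5,0,0,0, 1,-0.25,0,-0.8,0,0,0, 1,-0.25,0,-0.99,0,0,0,1,-0.25,0,-0.99,0,0,0,1,-0.25,0,-0.99,0,0,0]" >/dev/null
python3 - <<'E'
from h import *
from plant import r
import go
go.info()
S=r.snapshot("scene");T=r.snapshot("side")
for n,X,bx in(("scene",S,(325,270,450,345)),("side",T,(170,225,310,310))):
    m=mask(X,15,30,120,60,box=bx)
    for c in cv2.findContours(m,0,1)[0]:
        if cv2.contourArea(c)>25: h=cv2.approxPolyDP(cv2.convexHull(c),1.5,True)[:,0];print(n,h.tolist(),plane(X,h,.071)[:,:2].round(3).tolist())
m=mask(S,15,25,90,100,box=(290,190,370,272));print("blade",rect(S,m,.0025))
E
```

```text
t30.8 tcp [0.5547 0.3183 0.1996] yaw 97.80 z [-0.001  0.001 -1.   ] F [-0.3 -0.1 -1.3] M [-0.09 -0.03  0.01] open 1.000 ff 0.0 q [-0.53  0.75 -0.12  1.56  0.1   0.84 -0.55]
scene [[378, 312], [362, 336], [362, 325]] [[0.591, 0.367], [0.66, 0.394], [0.644, 0.372]]
side [[297, 225], [302, 238], [295, 258], [275, 257], [283, 236], [292, 225]] [[0.52, 0.092], [0.486, 0.147], [0.474, 0.234], [0.525, 0.245], [0.539, 0.153], [0.534, 0.096]]
blade (array([545.3,  74.2]), array([ 65.7, 179. ]), 2.9)
```

```bash
python3 -c "
from plant import r
print(r.finish_job())"
```

```text
the job is handed in; nothing more can be done
None
```

The job is handed in at about 31 s: the blue plate went onto the tray rails, the lifter lies flat on the bench, and I pushed the tray past its catch to a hard stop; the plate can't be seen once the tray is in, and no verdict came back.

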